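# Seat and clamp a bamboo flute blank in its drilling jig

## Robot

A 7-joint arm with a two-finger parallel gripper is mounted at the origin on the work surface. World frame = base frame: x ahead of the robot, y to its left, z up, the work surface at z = 0. Lengths are in m, angles in rad, forces in N, time in s.
With the tool pointing down it reaches from about 0.425 to 0.925 m from the base axis. Payload 6.8 kg.
Tool frame: the origin (TCP) lies on the centre line of the jaws, within the pads' length; the fingertips stand bot.tip_reach ahead of it and the grasp point (between the pads) lies 3 mm ahead of it (bot.tip_reach is the distance from the TCP to the fingertips, in m); z points along the fingers, y is the line along which they close (so a half turn about z gives the same grasp; the last joint's range is limited). The gripper opens to 85 mm and grips with 20 to 120 N. Pads are 22 mm wide; open, the fingers measure 114 mm over their backs; the gripper's body (76 mm by 85 mm) begins 54 mm behind the grasp point. The pads swing forward as they close: fully open they stand 13 mm farther back than shut.
Start: joints at [-1.308, 0.477, 0.022, 1.555, -0.011, 1.109, -0.083], TCP at [0.245, 0.629, 0.224] pointing down, gripper open.
Joint ranges: [-2.96, 2.96], [-0.34, 2.1], [-1.41, 1.46], [0.24, 2.44], [-1.37, 4.51], [0.17, 1.92], [-2.96, 2.96]. Speed limits (rad/s): [2.39, 2.39, 3.14, 3.14, 3.14, 3.14, 3.14].

## Interface

Orientations are given as a unit quaternion [w, x, y, z].
In Python, from station import bot gives the robot as it stands.
- The arm moves only by the tool jog_arm, never from a script. Its argument "deltas" is a list of rows, each a list of 7 numbers: the shift along the world's x, y, z in m, then the turn, a rotation vector about the world's x, y, z in rad, then the opening, from 0 (shut) to 1 (fully open). In form: [[x, y, z, rx, ry, rz, grip], ...]. A call has 1 to 10 rows; each row shifts and turns the commanded pose from where the row before left it; what a row does not reach is not made up. A row lasts 1/10 s, in which the tool goes at most 50 mm and 8.59 degrees, less where a joint would pass 70% of its speed; a pose out of reach is approached as far as the arm can. A call with a gripper value outside its range is refused whole. The fingers move at their own pace and stop on an object; "newtons" is the grip in N (left out, the last holds). Time passes only in rows, so rows that do not move let the fingers close. It gives the time, the measured TCP pose, the force, the opening and the grip force at its end, in the units of the state.
- bot.get_obs(): the state, without advancing time (a new reading comes with each control period).
- bot.read_camera(name): name is "scene" or "top"; returns a dict with "img" (420x560x3 uint8, red, green, blue), "K" (3x3 intrinsics, pixels), "eye" and "attitude" of the camera in the world. Camera axes: x right, y down, z forward; pixel columns grow to the right and rows downward; lengths in m; the calibration is good to about 2 mm. A picture is of the moment at which its call begins. There is no depth.
- bot.hand_in(): hands the job in; it is judged then, once.
The state is a dict: "t": time; "q": joint angles; "joint_vel": joint speeds; "joint_torque": joint torques, N m; "eef_pos": TCP position; "tool_rot": TCP orientation; "contact_force": force on the tool from outside, world axes, zero at the start; "torque": the same for the moment, N m; "gripper_width": opening from 0.0 (shut) to 1.0 (fully open); "grasp_force": force on a finger pad.
Only numpy, scipy, OpenCV 4.12 (cv2) and the standard library are available. Lean on these libraries where they do the work, as an engineer would, in place of code of your own. Each camera call takes 0.05 s, during which the arm holds its last target. There are 200 camera calls.

## Task

Using only the fingertips and without picking anything up, push the bamboo tube that lies in the jig's V-groove along the groove until its end is fully home against the steel end stop. Then slide the jig's upright black clamp lever past its first notch, all the way to its second stop, so that the tube is locked in place. Leave everything else on the bench where it is.

Things in the scene. Friction and masses are not known exactly. Their poses are not given: they have to be found in the camera images.
- jig: Drilling jig fixed to the bench: plywood base plate 200 (x) x 300 (y) x 15 mm, origin at the centre of its underside, z up, +y along the groove towards the end stop; yaw within +-0.35 rad. A wooden V-groove block runs along y at jig x = +45 mm, from y = -65 to +100 mm, its upper edges at most 54 mm above the bench; a steel end stop 70 mm high closes its +y end
- bridge_top (a point): Middle of the top of the steel clamp bridge that crosses the groove, 94 mm above the bench, at jig x = +45, y = +20 mm; the bridge measures 80 mm (x) by 24 mm (y). The clamp pad under it hangs 10 mm above the tube while the lever is at 0
- gate_top (a point): Middle of the top of the lever gate, an aluminium block with the lever's slot and notch marks, 30 mm above the bench, at jig x = -60, y = -15 mm; it measures 44 mm (x) by 140 mm (y)
- stop_face (a point): Point on the end stop's face where the tube's axis meets it, 50 mm above the bench (jig x = +45, y = +100 mm)
- blank_head (a point): Centre of the tube's end face that looks towards the end stop. The loose bamboo tube is 180 mm long, 22 mm in diameter, about 60 g, and lies in the V-groove along jig y with its axis 50 mm above the bench; its head starts 22 to 60 mm short of the stop. It slides in the groove with about 1 N
- blank_tail (a point): Centre of the tube's other end face (towards jig -y), 180 mm from the head; it sticks out of the groove block at all times (15 mm or more), over the base plate (35 mm above it), and is free behind
- lever_grip (a point): Centre of the lever's upright black paddle: 30 mm wide (jig x), 16 mm thick (jig y), 45 mm tall, from 55 to 100 mm above the bench, on a 10 mm steel stem. It slides with the joint along jig +y, from jig y = -50 mm to +20 mm, at jig x = -60 mm
- lever (a joint): Clamp lever travel in m, along jig +y. 0: released, where it starts. 0.035: first notch, a spring detent where it settles, clamp not yet tight. 0.070: second stop, end of travel; it snaps in over the last 15 mm and stays, pad down on the tube. Each hump (at 16 and 54 mm) takes about 7 N to pass; let go between them it settles near the first notch
- offcut: Bystander, leave alone: short ring of bamboo (24 mm across, 28 mm high) standing on the jig's base plate; origin at the centre of its underside
- cork_block: Bystander, leave alone: cork sanding block 40 x 36 x 28 mm on the jig's base plate, beside the lever's far end; origin at the centre of its underside
- jar: Bystander, leave alone: small glass jar, 52 mm across, 60 mm high, on the bench beyond the jig; origin at the centre of its underside
- screwdriver: Bystander, leave alone: screwdriver lying on the bench beyond the jig; 15 to 30 cm long
- brush: Bystander, leave alone: brush lying on the bench between robot and jig; 15 to 30 cm long
- mug: Bystander, leave alone: white mug, 76 mm across, 85 mm high; origin at the centre of its underside
- mallet: Bystander, leave alone: wooden mallet lying on the bench; 15 to 30 cm long
Things that resemble listed ones, but are neither listed nor needed, are in the scene too. What is shaped like the part that bears blank_head but green, pink or red is not meant.

How it is judged:
By the outcome, as a careful person would: the job done as asked, in the order asked, and still so for the second after the job is handed in, with the robot touching nothing.
It also fails if it takes over 43 s, if anything falls off the work surface, if the arm or the gripper's body presses on something with over 40 N, if the wrist force passes 120 N, or if a joint passes its speed limit or range.

## Working session

There is one attempt and no reset: what is moved stays moved. The work goes in short steps, Python scripts to look and compute and a tool call to move; the robot and the scene stay as the last step left them, time stands still between calls to the robot, and variables do not carry over. Pictures are saved under pics/ and viewed, at most 10 in all, crops included, and the job is handed in when it is done.

Besides the shell and the picture viewer there is one more tool, called by a JSON object that holds its "fn" and its "kwargs", one argument or row to a line. jog_arm: Moves the arm, as the interface text tells. Its arguments: {"type":"object","properties":{"deltas":{"type":"array"},"newtons":{"type":"number"}},"required":["deltas"]}

```bash
mkdir -p pics
cat > h.py <<'E'
import numpy as np, cv2
from station import bot
from scipy.spatial.transform import Rotation as R
def rot(a):
    a=np.array(a,float)
    return a if a.shape==(3,3) else R.from_quat(a,scalar_first=True).as_matrix()
def snap(n,f):
    c=bot.read_camera(n); cv2.imwrite(f'pics/{f}.png',c['img'][:,:,::-1]); np.savez(f'{f}.npz',**c); return c
def ray(c,u,v,z):
    d=rot(c['attitude'])@np.linalg.solve(c['K'],[u,v,1.]); e=np.array(c['eye']); return e+d*(z-e[2])/d[2]
def proj(c,p):
    q=c['K']@(rot(c['attitude']).T@(np.array(p)-c['eye'])); return q[:2]/q[2]
E
python3 - <<'E'
from h import *
for n in('scene','top'):
    c=snap(n,n+'0'); print(n,c['eye'],c['attitude'],c['K'])
print(bot.tip_reach,bot.get_obs())
E
```

```text
scene [1.11099218 0.52890997 0.82173561] [-0.1706438   0.39013186  0.8233829  -0.37512455] [[397.39174597   0.         281.91867184]
 [  0.         397.39174597 207.67417866]
 [  0.           0.           1.        ]]
top [ 0.3811674  -0.01254376  1.07519225] [ 0.03671461 -0.70258574  0.71035349 -0.02057263] [[407.09784514   0.         280.26742731]
 [  0.         407.09784514 210.48974249]
 [  0.           0.           1.        ]]
0.022 {'t': 0.1, 'q': array([-1.30807502,  0.47774933,  0.02234218,  1.55632142, -0.01149467,
        1.10926301, -0.08311616]), 'joint_vel': array([ 0.00111108, -0.00127978,  0.00080475, -0.00080214, -0.00015632,
       -0.00106448,  0.00168503]), 'joint_torque': array([ 4.78429298e-03, -5.97752631e+01,  1.61397412e+00, -2.81953615e+01,
        1.28779691e-02,  4.94743013e-03, -5.57450875e-06]), 'eef_pos': array([0.24442903, 0.62863189, 0.22321469]), 'tool_rot': array([-8.82282552e-05,  1.84346670e-01,  9.82860954e-01, -8.01610039e-04]), 'contact_force': array([-0.90345557,  0.65740544,  0.44157098]), 'torque': array([-0.01068175, -0.05854276, -0.00515259]), 'grasp_force': 0.0, 'gripper_width': 1.0004693618425573}
```

View pics/scene0.png

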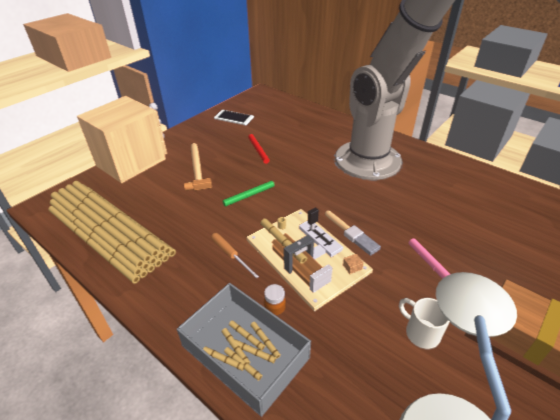

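View pics/top0.png

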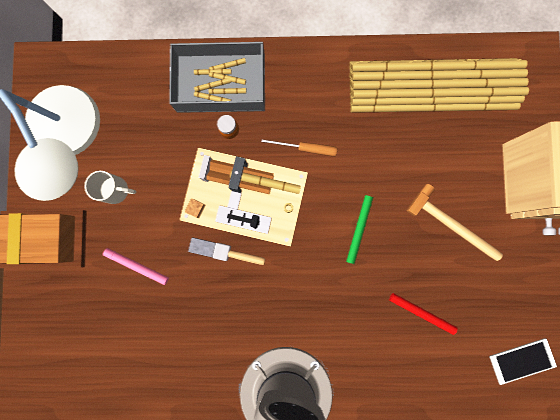

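Scene: the jig is near scene px (310,255), top px (245,197), with the groove pointing to top-image left (stop at ~(205,165)). The tube tail is at ~(300,188) and the black lever at ~(262,222). The robot is clear of the top view. Tube look-alikes in the top view are the green (360,228), red (423,313) and pink (135,266) sticks, the bundle (438,85) and the scraps in the tray (220,80). I choose the natural tube in the groove at (280,185).

Run:
```python
from h import *
t=dict(np.load('top0.npz')); s=dict(np.load('scene0.npz'))
im=t['img']; hsv=cv2.cvtColor(im,cv2.COLOR_RGB2HSV)
print(hsv[158,290],hsv[230,275],hsv[215,200],hsv[185,285])
m=((hsv[...,2]>190)&(hsv[...,1]<150)&(hsv[...,1]>40)).astype(np.uint8)
m[:140]=0;m[255:]=0;m[:,:170]=0;m[:,320:]=0
m=cv2.morphologyEx(m,cv2.MORPH_CLOSE,np.ones((9,9)))
cs,_=cv2.findContours(m,0,2);c=max(cs,key=cv2.contourArea)
r=cv2.minAreaRect(cv2.convexHull(c)); b=cv2.boxPoints(r);print(r,b)
P=np.array([ray(t,*p,.015) for p in b]);print(P.round(4));print(np.linalg.norm(P-np.roll(P,1,0),axis=1),P.mean(0))
A=cv2.resize(im[140:255,170:320,::-1],None,fx=4,fy=4,interpolation=2)
B=cv2.resize(s['img'][200:310,235:385,::-1],None,fx=4,fy=4,interpolation=2)
cv2.imwrite('pics/a.png',A);cv2.imwrite('pics/b.png',B)
```

```text
[ 10 171 140] [ 24  77 250] [ 16 120 210] [ 22 129 242]
((243.08360290527344, 196.01968383789062), (114.69144439697266, 76.04106140136719), 13.240518569946289) [[178.55411 219.8951 ]
 [195.97049 145.87541]
 [307.6131  172.14427]
 [290.19672 246.16396]]
[[ 0.4459  0.2784  0.015 ]
 [ 0.6426  0.2338  0.015 ]
 [ 0.5677 -0.0617  0.015 ]
 [ 0.3743 -0.0136  0.015 ]]
[0.30065416 0.2017119  0.30486316 0.19932207] [0.50760705 0.1092547  0.015     ]
```

View pics/a.png

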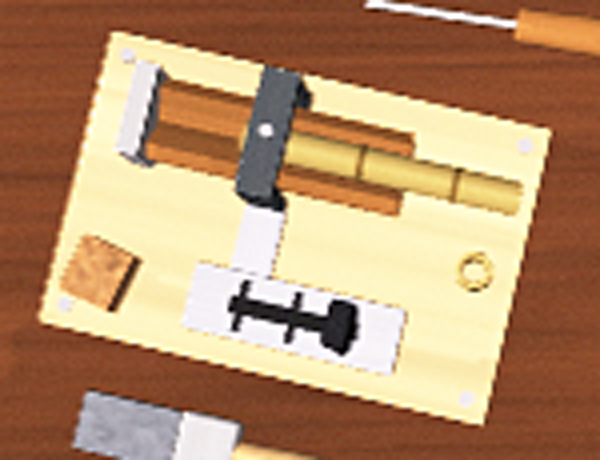

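View pics/b.png

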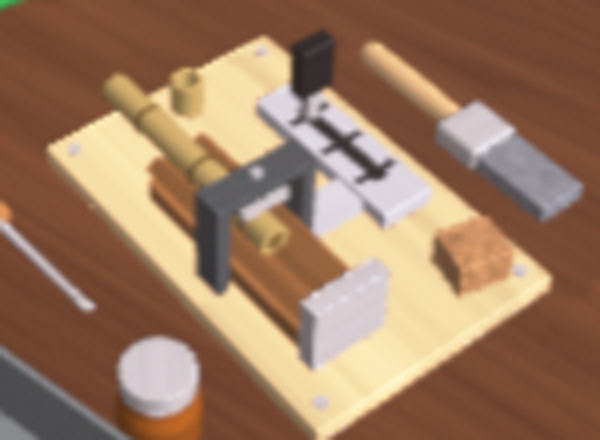

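Crops: they show the tube in the V-groove, with its tail at crop A (520,197), i.e. top px (300,189), and its head at crop B (273,238), i.e. scene px (303,259.5). The black paddle is at crop A (343,325), the screw marking the bridge middle is at (265,130), and the offcut stands at (475,271).

```bash
cat >> h.py <<'E'
def jig():
    t=dict(np.load('top0.npz'))
    C=np.array([ray(t,170+u/4,140+v/4,.015)[:2] for u,v in[(110,32),(550,128),(485,425),(38,325)]])
    d=(C[0]-C[1])+(C[3]-C[2]); yaw=np.arctan2(-d[0],d[1]); return C.mean(0),yaw,C
E
python3 - <<'E'
from h import *
t=dict(np.load('top0.npz')); s=dict(np.load('scene0.npz'))
o,yaw,C=jig(); M=R.from_euler('z',yaw).as_matrix()[:2,:2]; print(o,yaw,[np.linalg.norm(C[i]-C[i-1]) for i in range(4)])
J=lambda p:(M.T@(p[:2]-o)*1e3).round(1)
a=lambda u,v,z:ray(t,170+u/4,140+v/4,z); b=lambda u,v,z:ray(s,235+u/4,200+v/4,z)
print('bridge',J(a(265,130,.094)),J(b(257,172,.094)))
print('tail',J(a(520,197,.05)),'head',J(b(273,238,.05)))
print('lever top',J(a(345,310,.1)), J(b(313,45,.1)),'offcut',J(a(475,271,.043)), J(b(187,80,.043)),'cork',J(a(98,268,.043)))
print('gate',J(a(296,318,.03)),'stop',J(b(345,305,.085)))
W=lambda x,y:(o+M@[x,y]).round(4)
for k,v in dict(tail0=(45,-130),stop=(45,100),lev0=(-60,-50),lev1=(-60,20)).items(): print(k,W(*np.array(v)/1e3))
print('jig y dir',M[:,1])
E
```

```text
[0.5052927  0.10698056] -0.23048484909354186 [np.float64(0.19991011838512954), np.float64(0.2990997718674936), np.float64(0.19923540673936657), np.float64(0.3000671847457571)]
bridge [46.7 20.3] [46.7 18.8]
tail [  46.  -140.3] head [48.3 38.1]
lever top [-50.3 -52.6] [-54.5 -45.6] offcut [  -5.6 -122.5] [  -2.1 -119.5] cork [-55.9 113.3]
gate [-59.1 -16.3] stop [ 68.1 127.1]
tail0 [ 0.5194 -0.0299]
stop [0.5719 0.1941]
lev0 [0.4355 0.072 ]
lev1 [0.4514 0.1402]
jig y dir [0.22844958 0.97355575]
```

Run:
```python
from h import *
t=dict(np.load('top0.npz')); s=dict(np.load('scene0.npz'))
def tri(p,q):
    P=lambda c:c['K']@np.c_[rot(c['attitude']).T,-rot(c['attitude']).T@c['eye']]
    X=cv2.triangulatePoints(P(t),P(s),np.array(p,float),np.array(q,float)).ravel();return (X[:3]/X[3]).round(3)
print('lamp',tri((46,168),(475,300)),'boxcorner',tri((73,215),(505,282)))
for z in(0,.1,.2): print(ray(t,75,265,z).round(3),ray(t,75,215,z).round(3),ray(t,84,238,z).round(3))
for p in [(.245,.629,.22),(.33,.4,.22),(.4,.2,.22),(.45,.08,.22)]: print(proj(t,p).round(),proj(s,p).round())
```

```text
lamp [0.551 0.519 0.206] boxcorner [0.439 0.525 0.141]
[0.33  0.558 0.   ] [0.463 0.562 0.   ] [0.401 0.536 0.   ]
[0.335 0.505 0.1  ] [0.455 0.508 0.1  ] [0.399 0.485 0.1  ]
[0.34  0.452 0.2  ] [0.448 0.455 0.2  ] [0.398 0.434 0.2  ]
[-15. 312.] [581. 230.]
[ 94. 270.] [459. 206.]
[189. 236.] [367. 187.]
[246. 211.] [315. 178.]
```

{"fn": "jog_arm", "kwargs": {
  "deltas": [
    [0.0133,-0.0352,0.005,0,0,0.014,0],
    [0.0133,-0.0352,0.005,0,0,0.014,0],
    [0.0133,-0.0352,0,0,0,0.014,0],
    [0.0133,-0.0352,0,0,0,0.014,0],
    [0.0133,-0.0352,0,0,0,0.014,0],
    [0.0133,-0.0352,0,0,0,0.014,0],
    [0.0133,-0.0352,0,0,0,0.014,0],
    [0.0133,-0.0352,0,0,0,0.014,0],
    [0.0133,-0.0352,0,0,0,0.014,0],
    [0.0133,-0.0352,0,0,0,0.014,0]
  ],
  "newtons": 60
}}

```text
t: 1.1
eef_pos: [0.3777, 0.2755, 0.2339]
tool_rot: [-0.0, 0.115, 0.993, -0.0]
contact_force: [0.9, -0.1, -0.3]
gripper_width: 0.003
grasp_force: 0.0
```

{"fn": "jog_arm", "kwargs": {
  "deltas": [
    [0.0133,-0.0352,0,0,0,0,0],
    [0.0133,-0.0352,0,0,0,0,0],
    [0.0133,-0.0352,0,0,0,0,0],
    [0.0133,-0.0352,0,0,0,0,0],
    [0.0133,-0.0352,0,0,0,0,0],
    [0.0133,-0.0352,0,0,0,0,0],
    [0.0133,-0.0352,0,0,0,0,0],
    [0.0133,-0.0352,0,0,0,0,0],
    [0.0133,-0.0352,0,0,0,0,0],
    [0.0133,-0.0352,0,0,0,0,0]
  ]
}}

```text
t: 2.1
eef_pos: [0.5106, -0.0763, 0.2339]
tool_rot: [-0.0, 0.115, 0.993, 0.0]
contact_force: [1.3, 0.9, 0.2]
gripper_width: 0.0
grasp_force: 0.0
```

{"fn": "jog_arm", "kwargs": {
  "deltas": [
    [0,0,-0.03,0,0,0,0],
    [0,0,-0.03,0,0,0,0],
    [0,0,-0.03,0,0,0,0],
    [0,0,-0.03,0,0,0,0],
    [0,0,-0.03,0,0,0,0],
    [0,0,-0.024,0,0,0,0],
    [0,0,0,0,0,0,0]
  ]
}}

```text
t: 2.8
eef_pos: [0.5079, -0.0746, 0.0573]
tool_rot: [-0.003, 0.115, 0.993, -0.0]
contact_force: [-0.5, -0.1, 1.2]
gripper_width: -0.001
grasp_force: 0.0
```

Run:
```python
from h import *
c=snap('scene','s1'); t=snap('top','t1')
B=cv2.resize(c['img'][150:310,225:385,::-1],None,fx=3,fy=3,interpolation=2)
A=cv2.resize(t['img'][140:255,215:335,::-1],None,fx=2.5,fy=2.5,interpolation=2)
A=cv2.copyMakeBorder(A,0,B.shape[0]-A.shape[0],0,0,0)
cv2.imwrite('pics/c.png',np.hstack([B,A])); print(bot.get_obs()['eef_pos'])
```

```text
[ 0.51044485 -0.07500818  0.06023886]
```

View pics/c.png

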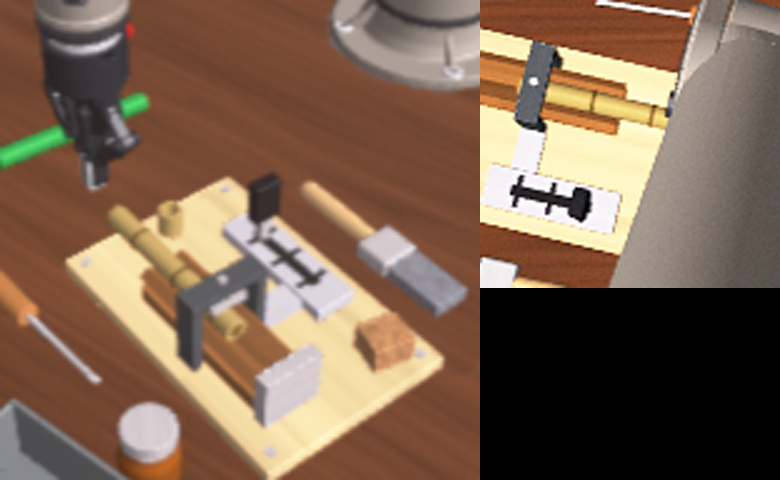

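The fingertips at crop px (95,185) are lined up behind the tube tail at (118,212). Nothing has moved. Next I push along the groove.

{"fn": "jog_arm", "kwargs": {
  "deltas": [
    [0.0023,0.0097,0,0,0,0,0],
    [0.0023,0.0097,0,0,0,0,0],
    [0.0023,0.0097,0,0,0,0,0],
    [0.0023,0.0097,0,0,0,0,0],
    [0.0023,0.0097,0,0,0,0,0],
    [0.0023,0.0097,0,0,0,0,0],
    [0.0012,0.0049,0,0,0,0,0],
    [0,0,0,0,0,0,0]
  ]
}}

```text
t: 3.7
eef_pos: [0.5258, -0.0107, 0.06]
tool_rot: [0.0, 0.114, 0.993, 0.0]
contact_force: [0.0, -0.4, 0.6]
gripper_width: -0.001
grasp_force: 0.0
```

Run:
```python
from h import *
c=snap('scene','s2'); o,yaw,C=jig(); M=R.from_euler('z',yaw).as_matrix()[:2,:2]
ob=bot.get_obs(); print(ob['eef_pos'],M.T@(ob['eef_pos'][:2]-o),ob['contact_force'])
B=cv2.resize(c['img'][190:300,240:370,::-1],None,fx=5,fy=5,interpolation=2)
cv2.imwrite('pics/d.png',B)
```

```text
[ 0.52559108 -0.01149774  0.06003288] [ 0.04682792 -0.11070807] [-0.16499899 -0.37289181  0.13702173]
```

View pics/d.png

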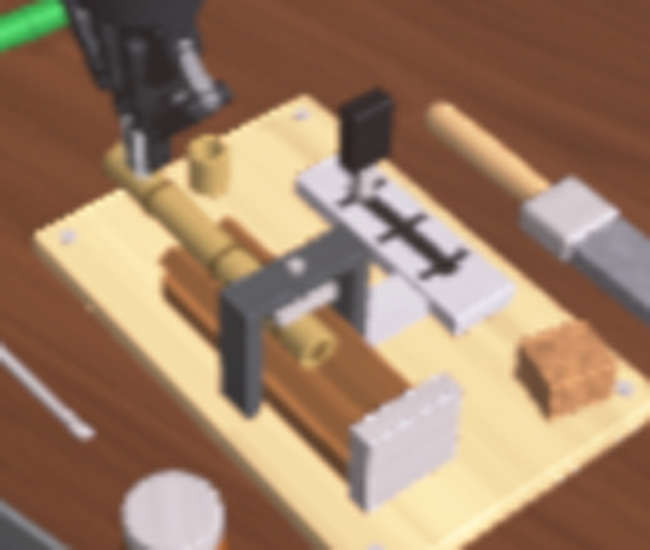

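Run:
```python
from h import *
s=dict(np.load('s2.npz'));s1=dict(np.load('s1.npz'))
p=np.array([.5256,-.0115,.06])
for z in(.1,.082,.06,.05,.038): print(z,proj(s,[*p[:2],z]).round(1), ((proj(s,[*p[:2],z])-[240,190])*5).round())
p1=[.5104,-.075,.038];print(proj(s1,p1), (proj(s1,p1)-[225,150])*3)
o,yaw,C=jig(); M=R.from_euler('z',yaw).as_matrix()[:2,:2]
for y in(-.14,-.11,-.05): q=o+M@[.0465,y]; print('tube',y,((proj(s,[*q,.05])-[240,190])*5).round())
print(R.from_quat(bot.get_obs()['tool_rot'],scalar_first=True).as_matrix().round(3),bot.tip_reach)
```

```text
0.1 [269. 214.] [145. 120.]
0.082 [269.2 218.8] [146. 144.]
0.06 [269.5 224.7] [148. 173.]
0.05 [269.6 227.2] [148. 186.]
0.038 [269.8 230.3] [149. 202.]
[256.67526266 217.79953566] [ 95.02578798 203.39860697]
tube -0.14 [118. 157.]
tube -0.11 [149. 187.]
tube -0.05 [215. 248.]
[[-0.974  0.228 -0.   ]
 [ 0.228  0.974 -0.   ]
 [ 0.    -0.    -1.   ]] 0.022
```

The fingertip's lower edge is at crop (145,172). That matches a height of about 60 mm, so the shut tips end near the TCP height and passed just over the tube. The tube and everything else are unmoved. I'll lift, back off and come in about 20 mm lower.

{"fn": "jog_arm", "kwargs": {
  "deltas": [
    [0,0,0.02,0,0,0,0],
    [-0.0046,-0.0194,0,0,0,0,0],
    [-0.0046,-0.0194,0,0,0,0,0],
    [-0.0046,-0.0194,0,0,0,0,0],
    [-0.0023,-0.0097,0,0,0,0,0],
    [0,0,0,0,0,0,0],
    [0,0,-0.02,0,0,0,0],
    [0,0,-0.01,0,0,0,0],
    [0,0,-0.008,0,0,0,0],
    [0,0,0,0,0,0,0]
  ]
}}

```text
t: 4.75
eef_pos: [0.5088, -0.079, 0.0411]
tool_rot: [-0.001, 0.115, 0.993, -0.0]
contact_force: [-0.1, -0.4, -0.1]
gripper_width: -0.002
grasp_force: 0.0
```

{"fn": "jog_arm", "kwargs": {
  "deltas": [
    [0.0023,0.0097,0,0,0,0,0],
    [0.0023,0.0097,0,0,0,0,0],
    [0.0012,0.0049,0,0,0,0,0],
    [0.0012,0.0049,0,0,0,0,0],
    [0.0012,0.0049,0,0,0,0,0],
    [0.0012,0.0049,0,0,0,0,0],
    [0,0,0,0,0,0,0]
  ]
}}

```text
t: 5.45
eef_pos: [0.5192, -0.0399, 0.0422]
tool_rot: [0.0, 0.115, 0.993, 0.0]
contact_force: [-0.0, 0.0, -0.8]
gripper_width: 0.007
grasp_force: 0.0
```

Run:
```python
from h import *
c=snap('scene','s3'); o,yaw,C=jig(); M=R.from_euler('z',yaw).as_matrix()[:2,:2]
ob=bot.get_obs(); print(ob['eef_pos'],M.T@(ob['eef_pos'][:2]-o),ob['contact_force'])
B=cv2.resize(c['img'][190:300,240:370,::-1],None,fx=5,fy=5,interpolation=2)
cv2.imwrite('pics/e.png',B)
```

```text
[ 0.51896898 -0.04025041  0.04211868] [ 0.04694948 -0.14021322] [ 0.2007108  -0.8809458  -0.01395478]
```

View pics/e.png

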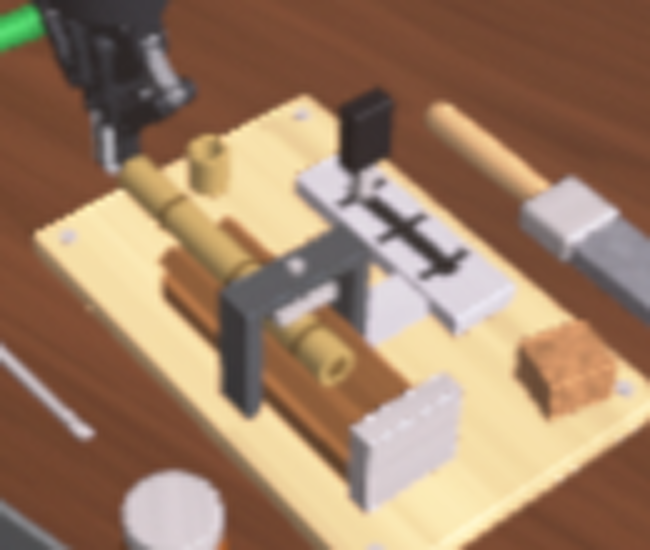

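The tube is being pushed: the head moved from crop (318,348) to (335,365), about 16 mm, at 0.9 N. I continue.

{"fn": "jog_arm", "kwargs": {
  "deltas": [
    [0.0012,0.0049,0,0,0,0,0],
    [0.0012,0.0049,0,0,0,0,0],
    [0.0012,0.0049,0,0,0,0,0],
    [0.0012,0.0049,0,0,0,0,0],
    [0.0012,0.0049,0,0,0,0,0],
    [0.0012,0.0049,0,0,0,0,0],
    [0.0012,0.0049,0,0,0,0,0],
    [0,0,0,0,0,0,0]
  ]
}}

```text
t: 6.3
eef_pos: [0.5276, -0.0053, 0.0421]
tool_rot: [0.0, 0.115, 0.993, 0.0]
contact_force: [-0.7, 0.1, -0.2]
gripper_width: 0.0
grasp_force: 0.0
```

{"fn": "jog_arm", "kwargs": {
  "deltas": [
    [0.0005,0.0019,0,0,0,0,0],
    [0.0005,0.0019,0,0,0,0,0],
    [0.0005,0.0019,0,0,0,0,0],
    [0,0,0,0,0,0,0]
  ]
}}

```text
t: 6.7
eef_pos: [0.5288, -0.0004, 0.0421]
tool_rot: [-0.0, 0.115, 0.993, 0.0]
contact_force: [0.4, 0.6, 0.2]
gripper_width: -0.001
grasp_force: 0.0
```

{"fn": "jog_arm", "kwargs": {
  "deltas": [
    [0.0005,0.0019,0,0,0,0,0],
    [0.0005,0.0019,0,0,0,0,0],
    [0,0,0,0,0,0,0]
  ]
}}

```text
t: 7.0
eef_pos: [0.5299, 0.0035, 0.0421]
tool_rot: [0.0, 0.115, 0.993, 0.0]
contact_force: [0.3, 0.4, 0.6]
gripper_width: 0.002
grasp_force: 0.0
```

{"fn": "jog_arm", "kwargs": {
  "deltas": [
    [0.0003,0.0015,0,0,0,0,0],
    [0,0,0,0,0,0,0]
  ]
}}

```text
t: 7.2
eef_pos: [0.53, 0.0043, 0.0421]
tool_rot: [-0.0, 0.115, 0.993, -0.0]
contact_force: [-0.9, -2.3, 0.4]
gripper_width: 0.0
grasp_force: 0.7
```

Run:
```python
from h import *
c=snap('scene','s4'); o,yaw,C=jig(); M=R.from_euler('z',yaw).as_matrix()[:2,:2]
ob=bot.get_obs(); print(ob['eef_pos'],M.T@(ob['eef_pos'][:2]-o),ob['contact_force'])
B=cv2.resize(c['img'][190:300,240:370,::-1],None,fx=5,fy=5,interpolation=2)
cv2.imwrite('pics/f.png',B)
```

```text
[0.53003463 0.00429184 0.04211241] [ 0.04754685 -0.09432091] [ 0.45797062 -2.40448166  0.21314166]
```

View pics/f.png

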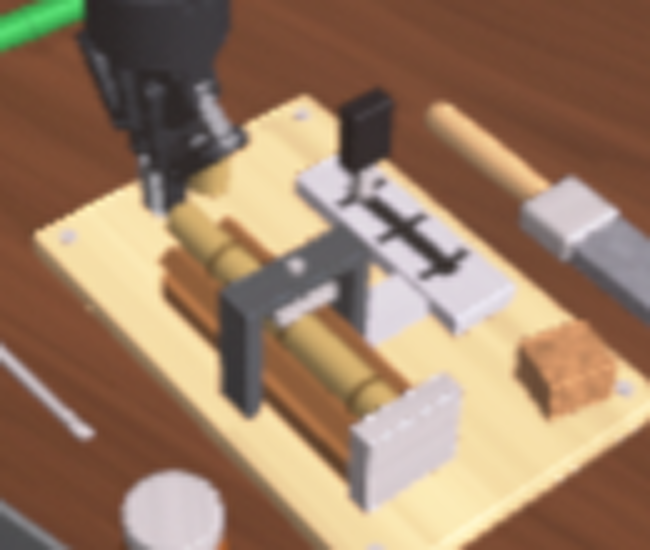

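The tube head now disappears behind the end stop at (385,395), and the force is rising. I press a little more to confirm contact.

{"fn": "jog_arm", "kwargs": {
  "deltas": [
    [0.0005,0.002,0,0,0,0,0],
    [0,0,0,0,0,0,0],
    [0,0,0,0,0,0,0]
  ]
}}

```text
t: 7.55
eef_pos: [0.5301, 0.0046, 0.042]
tool_rot: [-0.0, 0.116, 0.993, -0.001]
contact_force: [-1.0, -7.6, 1.2]
gripper_width: -0.007
grasp_force: 3.2
```

The tube is home: 7.6 N with no further motion, and the tail at jig y ≈ -80 mm as expected. Now I retreat and go behind the lever.

{"fn": "jog_arm", "kwargs": {
  "deltas": [
    [-0.0023,-0.0097,0,0,0,0,0],
    [-0.0028,-0.0117,0,0,0,0,0],
    [0,0,0.04,0,0,0,0],
    [0,0,0.04,0,0,0,0],
    [0,0,0.03,0,0,0,0],
    [-0.03,0.01,0,0,0,0,0],
    [-0.03,0.015,0,0,0,0,0],
    [-0.03,0.015,0,0,0,0,0],
    [-0.008,0.011,0,0,0,0,0],
    [0,0,0,0,0,0,0]
  ]
}}

```text
t: 8.55
eef_pos: [0.4261, 0.0372, 0.1522]
tool_rot: [-0.0, 0.114, 0.993, 0.001]
contact_force: [-1.2, 0.5, -0.6]
gripper_width: 0.001
grasp_force: 0.0
```

Run:
```python
from h import *
c=snap('scene','s5'); o,yaw,C=jig(); M=R.from_euler('z',yaw).as_matrix()[:2,:2]
ob=bot.get_obs(); print(ob['eef_pos'],M.T@(ob['eef_pos'][:2]-o),ob['contact_force'])
print('want',o+M@[-.059,-.088])
```

```text
[0.42744164 0.03642525 0.15238416] [-0.05967401 -0.08647457] [-0.2807537  -1.08225059  0.08422253]
want [0.42774934 0.03478618]
```

{"fn": "jog_arm", "kwargs": {
  "deltas": [
    [0,0,-0.03,0,0,0,0],
    [0,0,-0.03,0,0,0,0],
    [0,0,-0.02,0,0,0,0],
    [0,0,0,0,0,0,0]
  ]
}}

```text
t: 9.0
eef_pos: [0.4267, 0.0347, 0.0702]
tool_rot: [-0.002, 0.116, 0.993, -0.001]
contact_force: [0.0, -0.1, -0.1]
gripper_width: 0.001
grasp_force: 0.0
```

Run:
```python
from h import *
c=snap('scene','s6'); ob=bot.get_obs(); print(ob['eef_pos'],ob['contact_force'])
B=cv2.resize(c['img'][170:300,240:370,::-1],None,fx=4.5,fy=4.5,interpolation=2)
cv2.imwrite('pics/g.png',B)
```

```text
[0.42756013 0.03495063 0.07143429] [ 0.1797474  -0.49687118  0.15136635]
```

View pics/g.png

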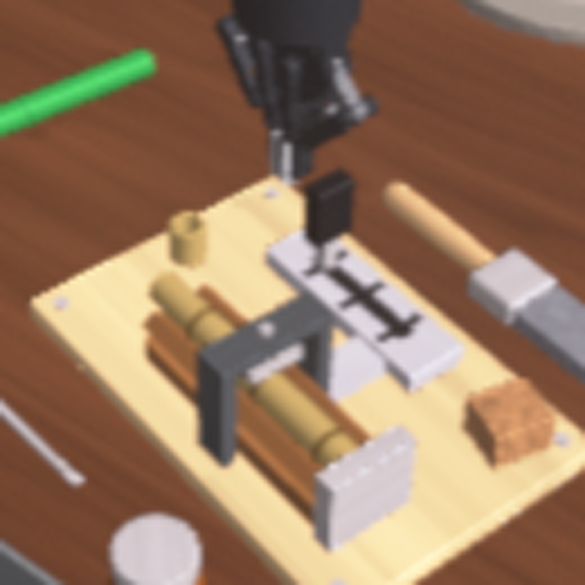

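The fingertip at (290,178) is directly behind the paddle (330,210) and about level with its middle, and the tube is still home. I lower it a little and push.

{"fn": "jog_arm", "kwargs": {
  "deltas": [
    [0,0,-0.007,0,0,0,0],
    [0.0012,0.0049,0,0,0,0,0],
    [0.0012,0.0049,0,0,0,0,0],
    [0.0012,0.0049,0,0,0,0,0],
    [0.0012,0.0049,0,0,0,0,0],
    [0,0,0,0,0,0,0]
  ]
}}

```text
t: 9.65
eef_pos: [0.4327, 0.0558, 0.0655]
tool_rot: [0.0, 0.115, 0.993, -0.0]
contact_force: [-0.7, -4.9, 3.3]
gripper_width: 0.004
grasp_force: 2.4
```

{"fn": "jog_arm", "kwargs": {
  "deltas": [
    [0.0012,0.0049,0,0,0,0,0],
    [0.0012,0.0049,0,0,0,0,0],
    [0.0012,0.0049,0,0,0,0,0],
    [0.0012,0.0049,0,0,0,0,0],
    [0.0012,0.0049,0,0,0,0,0],
    [0.0012,0.0049,0,0,0,0,0],
    [0,0,0,0,0,0,0]
  ]
}}

```text
t: 10.35
eef_pos: [0.4395, 0.0861, 0.065]
tool_rot: [-0.0, 0.115, 0.993, 0.0]
contact_force: [0.1, 0.6, -0.3]
gripper_width: 0.001
grasp_force: 0.2
```

{"fn": "jog_arm", "kwargs": {
  "deltas": [
    [0.0012,0.0049,0,0,0,0,0],
    [0.0012,0.0049,0,0,0,0,0],
    [0.0012,0.0049,0,0,0,0,0],
    [0.0012,0.0049,0,0,0,0,0],
    [0,0,0,0,0,0,0]
  ]
}}

```text
t: 10.85
eef_pos: [0.4447, 0.1059, 0.0652]
tool_rot: [0.0, 0.115, 0.993, 0.0]
contact_force: [-0.8, 0.1, 0.7]
gripper_width: 0.003
grasp_force: 0.0
```

{"fn": "jog_arm", "kwargs": {
  "deltas": [
    [0.0012,0.0049,0,0,0,0,0],
    [0.0009,0.0039,0,0,0,0,0],
    [0.0007,0.0029,0,0,0,0,0],
    [0,0,0,0,0,0,0]
  ]
}}

```text
t: 11.25
eef_pos: [0.4473, 0.1172, 0.0651]
tool_rot: [0.0, 0.115, 0.993, 0.0]
contact_force: [0.8, -0.0, -0.1]
gripper_width: -0.003
grasp_force: 0.0
```

{"fn": "jog_arm", "kwargs": {
  "deltas": [
    [0.0005,0.0019,0,0,0,0,0],
    [0.0005,0.0019,0,0,0,0,0],
    [0,0,0,0,0,0,0]
  ]
}}

```text
t: 11.55
eef_pos: [0.4475, 0.1187, 0.065]
tool_rot: [-0.001, 0.116, 0.993, -0.001]
contact_force: [-1.3, -5.3, 3.1]
gripper_width: -0.003
grasp_force: 2.6
```

The lever is at its end stop: the TCP is at y=0.1187, 0.1188 was expected, and the force is rising. One more press, then I retreat and check.

{"fn": "jog_arm", "kwargs": {
  "deltas": [
    [0.0005,0.002,0,0,0,0,0],
    [0,0,0,0,0,0,0],
    [-0.0035,-0.0145,0,0,0,0,0],
    [-0.0023,-0.0097,0,0,0,0,0],
    [0,0,0.03,0,0,0,0],
    [0,0,0.04,0,0,0,0],
    [0,0,0.04,0,0,0,0],
    [0,-0.04,0.02,0,0,0,0],
    [0.01,-0.04,0,0,0,0,0],
    [0.01,-0.04,0,0,0,0,0]
  ]
}}

```text
t: 12.55
eef_pos: [0.4632, -0.023, 0.1962]
tool_rot: [0.001, 0.114, 0.993, 0.001]
contact_force: [0.5, 0.2, -0.6]
gripper_width: 0.003
grasp_force: 0.0
```

Run:
```python
from h import *
c=snap('scene','s7'); ob=bot.get_obs(); print(ob['eef_pos'],ob['contact_force'],ob['t'])
B=cv2.resize(c['img'][170:300,215:385,::-1],None,fx=4.5,fy=4.5,interpolation=2)
cv2.imwrite('pics/h.png',B)
```

```text
[ 0.46408162 -0.03031952  0.19628407] [ 0.8071239  -5.75808561  1.3011792 ] 12.6
```

View pics/h.png

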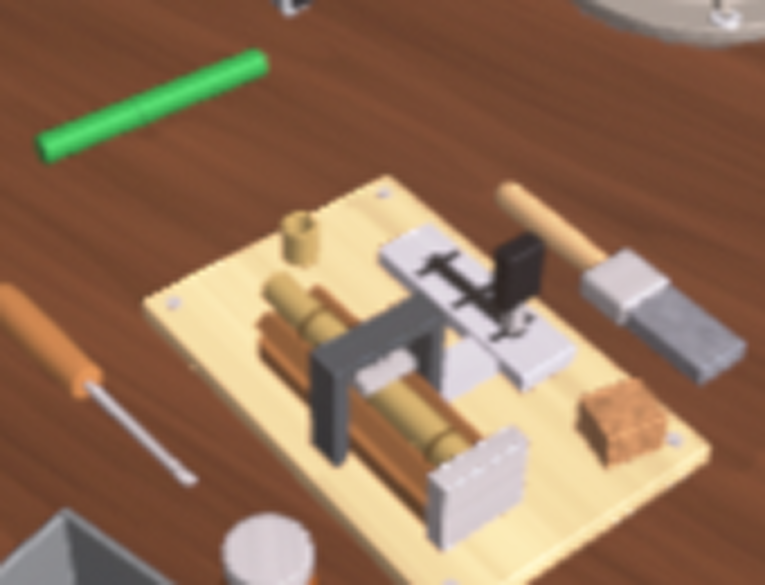

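The lever stem stands at the second notch mark (512,328), the clamp pad is down on the tube (388,372), the tube head is against the stop (470,455), and the bystanders are in place. I let the arm settle and hand in.

{"fn": "jog_arm", "kwargs": {
  "deltas": [
    [0,0,0,0,0,0,0],
    [0,0,0,0,0,0,0],
    [0,0,0,0,0,0,0]
  ]
}}

```text
t: 12.9
eef_pos: [0.4624, -0.0207, 0.1949]
tool_rot: [-0.0, 0.114, 0.993, 0.0]
contact_force: [0.8, 0.6, -0.8]
gripper_width: 0.001
grasp_force: 0.0
```

```bash
python3 -c "
from station import bot
print(bot.get_obs()['contact_force']); print(bot.hand_in())"
```

```text
[ 0.78182321  0.57993133 -0.78005998]
the job is handed in; nothing more can be done
None
```

The tube is fully home against the end stop, the lever is at its second stop with the clamp pad down on the tube, nothing else on the jig or near it moved in the last picture, and the job was handed in at about 13 s.

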